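# Take off the transit bracket and cap the lens

### The job

The red transit bracket keeps the yellow dust cap from closing over the leaning lens: slide the bracket away from the cap until the wide ends of its keyhole slots come under the stud heads, lift it off, and set it down upright on its foot plate, flat inside the blue tray. Then push the dust cap fully home along its leaning barrel until it has clicked shut, slowly and gently: less than 1 kg of push is enough, and a jolt of 6 kg would crack it. Leave the two steel objectives and the black lens ring where they stand.

Things in the scene. Friction and masses are not known exactly. Their poses are not given: they have to be found in the camera images.
- rig: Lens rig, fixed: black deck, x -75..75, y -165..155, 20 mm high; origin on the table, x to the deck's back edge, y towards the lens, z up. Two steel studs at (0, -100) and (0, -30) mm. A steel lens barrel 48 mm wide rises at y = 105 and leans 25 degrees to -x (the robot's side): its axis is (-0.423, 0, 0.906) in this frame and meets the deck's top at x = 27.3.
- stud (a point): Middle of the top of the stud nearer the lens: neck 8 mm thick, head 14 mm wide, its underside 8 mm and its top 13 mm above the deck. The other stud is 70 mm from it along the rig's -y.
- stop (a point): On the face of the low aluminium stop rib (14 mm high) across the deck, at y = -142 mm of the rig; the bracket's plate meets it at the end of its slide.
- ring_face (a point): Centre of the upper face of the barrel's dark knurled ring (62 mm wide), on the barrel's axis, 50 mm along it from the deck's top: the hard stop where the cap rests when fully home.
- cap: Yellow dust cap, cylinder 58 mm wide, 30 mm high, flat top, captive: it slides only along the leaning barrel axis (its z, outwards). Origin: centre of its underside, 19 to 22 mm above the knurled ring when open, on it when home (65.3 mm high in the rig's frame). A lug at its lower rim, 14 mm wide, reaches to y = -55 mm; the bracket's bar under it blocks the cap after about 2 mm.
- cap_top (a point): Middle of the cap's flat top, where to push. Friction is 2 N; a sprung detent raises the push to about 8 N some 14 mm down from fully open; in the last 4 mm it snaps home by itself and stops hard: a push faster than 15 mm/s jolts there. Left half way, it stays there, not home.
- bracket: Red transit bracket, loose, 0.2 to 0.4 kg: foot plate 60 (x) x 134 (y) x 6 mm with an upright 36 (x) x 12 (y) mm at its centre, 100 mm tall; origin under the plate's centre, z up, y towards the lens. A steel bar 12 mm thick runs from the upright at z = 58.5 mm along +y to y = 116 mm, its tip under the cap's lug. Locked, its origin is at (0, -51 to -56, 20) mm in the rig's frame.
- grip (a point): On the bracket's upright, 86 mm above the plate's underside, 14 mm below the top: take the upright here from above, across its 12 mm (y). The bar below it (top at z = 64.5 mm) leaves the upper 35 mm free on that side.
- wide_hole (a point): Centre of one of the two wide keyhole ends (18 x 18 mm, at y = 45 and -25 mm in the bracket, underside); their narrow slots, 11 mm wide, run 30 mm towards -y. With the plate slid along -y to the stop rib (bracket origin at y = -75 mm in the rig) both wide holes are centred under the stud heads, 2 mm clear, and it lifts straight up.
- blue_tray: Blue open tray, fixed, 250 (x) x 130 (y) x 30 mm high, walls and floor 5 mm; origin at the centre of its underside. It and the grey tray may stand on either side of the rig.
- grey_tray: Grey open tray of the same size, fixed, with small parts in it; leave it alone.
- objective_a: Steel microscope objective with a green ring, 30 mm wide, 48 mm tall, standing loose on the deck behind the bracket; origin under its centre.
- objective_b: Steel objective with a blue ring, 30 mm wide, 48 mm tall, standing loose in the grey tray; origin under its centre.
- lens_ring: Black ring, 52 mm wide, 12 mm high, loose in the grey tray; origin under its centre.

How it is judged:
By the outcome, as a careful person would: the job done as asked, in the order asked, and still so for the second after the job is handed in, with the robot touching nothing.
It also fails if it takes over 54 s, if anything falls off the work surface, if the arm or the gripper's body presses on something with over 40 N, if the wrist force passes 120 N, or if a joint passes its speed limit or range.

### The arm

A 7-joint arm with a two-finger parallel gripper is mounted at the origin on the work surface. World frame = base frame: x ahead of the robot, y to its left, z up, the work surface at z = 0. Lengths are in m, angles in rad, forces in N, time in s.
With the tool pointing down it reaches from about 0.4 to 0.85 m from the base axis. Payload 4.4 kg.
Tool frame: the origin (TCP) lies between the finger pads; the fingertips stand 14 mm ahead of it and the grasp point (between the pads) lies 5 mm behind it; z points along the fingers, y is the direction in which the jaws open and shut (so a half turn about z gives the same grasp; the last joint's range is limited). The gripper opens to 94 mm and grips with 3 to 60 N. Pads are 16 mm wide; open, the fingers measure 119 mm over their backs; the gripper's body (75 mm by 177 mm) begins 78 mm behind the grasp point.
Start: joints at [-1.337, 0.628, 0.038, 1.517, -0.027, 0.996, -0.02], TCP at [0.192, 0.621, 0.219] pointing down, gripper open.
Joint ranges: [-3.06, 3.06], [-0.37, 2.12], [-1.25, 1.32], [0.18, 2.47], [-1.1, 4.24], [0.23, 1.98], [-2.94, 2.94]. Speed limits (rad/s): [2.57, 2.57, 3.14, 3.14, 3.14, 3.14, 3.14].

### API

Orientations are given as a rotation vector (axis times angle).
In Python, from plant import arm gives the robot as it stands. The module is installed in compiled form; this text tells all that it offers.
- The arm moves only by the shell command python3 -m handwheel 'ROWS' [FORCE]. ROWS is text: rows parted by semicolons, each of 5 numbers parted by spaces: the shift along the tool's x, y, z in cm, then the turn about the tool's z in degrees, then the opening, from 0 (shut) to 1 (fully open). In form: x y z twist gripper; .... A call has 1 to 10 rows; each row is the pose to reach, as a shift and turn from the pose commanded when the call began, along the tool's axes at that moment; what a row does not reach only later rows make up. A row lasts 1/12 s, in which the tool goes at most 41.7 mm and 7.16 degrees, less where a joint would pass 70% of its speed; a pose out of reach is approached as far as the arm can. A call with a gripper value outside its range is refused whole. The fingers move at their own pace and stop on an object; FORCE is the grip in N (left out, the last holds). Time passes only in rows, so rows that repeat a pose let the fingers close. It gives the time, the measured TCP pose, the force and the opening at its end, in the units of the state.
- arm.state(): the state, without advancing time (a new reading comes with each control period).
- arm.read_camera(name): name is "scene" or "top" or "wrist"; returns (picture, depth): 384x512x3 uint8, blue, green, red; 384x512 float32, m along the optical axis (not along the pixel's ray), 0 where there is no reading.
- arm.camera_params(name): a dict with "camera_matrix" (3x3 intrinsics, pixels), "R" (3x3) and "t" (3): a world point X has camera coordinates R X + t. Camera axes: x right, y down, z forward; pixel columns grow to the right and rows downward; lengths in m; the calibration is good to about 2 mm. A picture is of the moment at which its call begins: read the wrist's pose just before it. camera_params takes no time and is no camera call; for the wrist camera it gives the pose at the moment of the call.
- arm.finish_job(): hands the job in, once; it reports no verdict.
Trained networks look in the newest picture that a camera, given by its name, has taken for a name from the list of things; names that differ only in an ending like _2 or _b are one class to them, and where a whole thing is asked for, a point or a joint stands for the part that bears it (a point fixed in the world has none). Each returns a list of dicts, best first, with "confidence" (0 to 1); they miss things now and then, are a little off and sometimes report something else, mostly with a low value. They report only what shows in the picture. A call takes as long as a camera call.
- arm.trace(camera, target): "region" (384x512 bool, what is visible of it) and "position" ([column, row] as shares, 0 to 1, of the picture: columns of its width, rows of its height, amid what is visible of it).
- arm.tip_of(camera, target): "position" ([column, row] as shares, 0 to 1, of the picture: columns of its width, rows of its height: a listed point, or the origin of a listed thing).
The state is a dict: "time_s": time; "joint_positions": joint angles; "dq": joint speeds; "joint_torque": joint torques, N m; "ee_pos": TCP position; "tcp_rot": TCP orientation; "contact_force": force on the tool from outside, world axes, zero at the start; "moment": the same for the moment, N m; "grip_width": finger opening in m.
Only numpy, scipy, OpenCV 4.12 (cv2) and the standard library are available. Lean on these libraries where they do the work, as an engineer would, in place of code of your own. Each camera call takes 0.05 s, during which the arm holds its last target.

## Working session

There is one attempt and no reset: what is moved stays moved. The work goes in short steps, Python scripts to look and compute and a shell command to move; the robot and the scene stay as the last step left them, time stands still between calls to the robot, and variables do not carry over. Pictures are saved under pics/ and viewed, and the job is handed in when it is done.

```bash
mkdir -p pics; ls; python3 - <<'E'
from plant import arm
import cv2,numpy as np
print(arm.state())
for c in ("scene","top"):
    p,d=arm.read_camera(c); cv2.imwrite(f"pics/{c}0.png",p); np.save(f"pics/{c}0.npy",d)
    print(c,arm.camera_params(c))
    for n in ("rig","stud","stop","ring_face","cap","cap_top","bracket","grip","wide_hole","blue_tray","grey_tray","objective_a"):
        r=arm.tip_of(c,n); print(n,[(round(q["confidence"],2),np.round(np.array(q["position"])*[512,384],1).tolist()) for q in r[:3]])
print(arm.state()["time_s"])
E
```

```text
pics
{'time_s': 0.0, 'joint_positions': array([-1.33684605,  0.62932538,  0.03844992,  1.5183317 , -0.02698607,
        0.99629756, -0.01997946]), 'dq': array([-4.92639758e-04,  9.28135724e-04,  6.87389492e-04, -6.35175064e-04,
       -4.79978930e-04, -1.57605001e-03, -4.13966713e-05]), 'joint_torque': array([-3.94277331e-04, -5.49725175e+01,  1.14373717e+00, -1.86630285e+01,
       -5.21888305e-02,  2.36812024e-02,  1.72723890e-04]), 'ee_pos': array([0.19172884, 0.62042635, 0.21857931]), 'tcp_rot': array([-4.69015384e-01, -3.10614436e+00,  2.87195483e-03]), 'contact_force': array([ 0.19564957, -0.22638296,  0.00390059]), 'moment': array([ 0.01055274,  0.00504009, -0.0216694 ]), 'grip_width': 0.0942597074849873}
scene {'camera_matrix': array([[395.27621382,   0.        , 267.90464012],
       [  0.        , 395.27621382, 193.00087378],
       [  0.        ,   0.        ,   1.        ]]), 'R': array([[ 0.01214598,  0.99990386,  0.00668931],
       [ 0.83195956, -0.00639436, -0.55479943],
       [-0.55470332,  0.01230382, -0.83195724]]), 't': array([ 0.00902032, -0.41804837,  1.3273496
[... 654 characters left out ...]
ray([[-1.05345943e-03, -9.99891256e-01,  1.47094106e-02],
       [-9.95132419e-01, -4.01265156e-04, -9.85459706e-02],
       [ 9.85411567e-02, -1.47416255e-02, -9.95023781e-01]]), 't': array([-0.0227175 ,  0.58142286,  1.2873053 ])}
rig [(0.61, [245.2, 190.8])]
stud [(0.7, [130.4, 203.0]), (0.66, [251.8, 190.0])]
stop [(0.92, [291.3, 184.6])]
ring_face [(0.66, [206.8, 187.9]), (0.33, [260.0, 189.8])]
cap [(0.88, [206.2, 192.1])]
cap_top []
bracket [(0.83, [261.5, 189.9]), (0.37, [209.9, 191.5])]
grip [(0.79, [264.0, 182.4])]
wide_hole [(0.93, [248.4, 190.9])]
blue_tray [(0.73, [131.3, 205.6])]
grey_tray [(0.62, [373.5, 223.0])]
objective_a [(0.62, [390.0, 233.6]), (0.56, [277.7, 169.5])]
1.3
```

View pics/scene0.png

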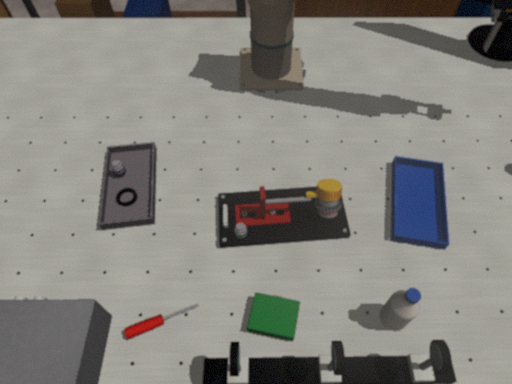

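View pics/top0.png

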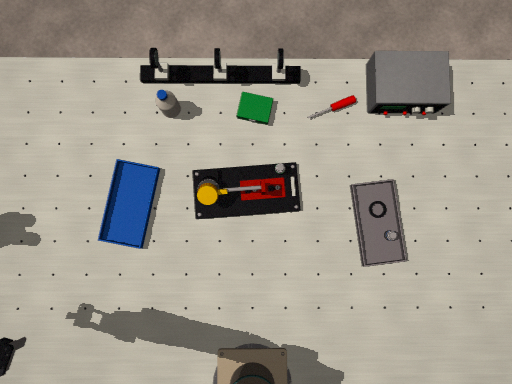

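The scene view shows the rig in the middle, with the red bracket near (265,210) and the cap at (329,188). The blue tray is on the +y side (image right at 418,200) and the grey tray on the other side. The top view shows the same layout, with objective_a at (279,169) behind the bracket. Next I'll measure the rig and tray poses from the top camera's depth.

```bash
cat > h.py <<'E'
import numpy as np, cv2
from plant import arm
from scipy.spatial.transform import Rotation as Rn
def cloud(P,d):
    K=P["camera_matrix"]; v,u=np.indices(d.shape)
    c=np.stack([(u-K[0,2])/K[0,0]*d,(v-K[1,2])/K[1,1]*d,d],-1)
    return (c-P["t"])@P["R"]
def onplane(P,px,z):
    K=P["camera_matrix"]; r=P["R"].T@np.array([(px[0]-K[0,2])/K[0,0],(px[1]-K[1,2])/K[1,1],1]); o=-P["R"].T@P["t"]
    return o+r*(z-o[2])/r[2]
def proj(P,X):
    c=np.asarray(X)@P["R"].T+P["t"]; K=P["camera_matrix"]
    return np.stack([c[...,0]/c[...,2]*K[0,0]+K[0,2],c[...,1]/c[...,2]*K[1,1]+K[1,2]],-1)
def st():
    s=arm.state(); R=Rn.from_rotvec(s["tcp_rot"]).as_matrix()
    print("t",round(s["time_s"],2),"tcp",np.round(s["ee_pos"]*1000,1),"\nR",np.round(R,4).tolist(),"F",np.round(s["contact_force"],1),"w",round(s["grip_width"]*1000,1)); return s,R
E
python3 - <<'E'
from h import *
P=arm.camera_params("top"); d=np.load("pics/top0.npy"); im=cv2.imread("pics/top0.png"); X=cloud(P,d)
hsv=cv2.cvtColor(im,cv2.COLOR_BGR2HSV)
z=X[...,2]; print("table z",np.median(z[290:300,200:300]))
dark=(hsv[...,2]<50)&(z>.012)&(z<.03); 
m=np.zeros_like(dark);m[155:225,185:305]=dark[155:225,185:305]
def rect(m):
    pts=X[m][:,:2].astype(np.float32)*1000; r=cv2.minAreaRect(pts); return r
print("rig",rect(m), np.median(z[m]))
b=(hsv[...,0]>100)&(hsv[...,0]<130)&(hsv[...,1]>120); b2=np.zeros_like(b); b2[150:260,90:170]=b[150:260,90:170]
print("blue",rect(b2),z[b2].min(),z[b2].max())
t=b2&(z>.024); print("bluerim",rect(t))
g=np.zeros_like(b); g[170:270,345:412]=(z>.015)[170:270,345:412]; print("grey",rect(g))
rd=np.zeros_like(b); rd[160:220,230:300]=((hsv[...,0]<8)|(hsv[...,0]>172))[160:220,230:300]&(hsv[160:220,230:300,1]>150)
f=rd&(z<.04); print("redplate",rect(f),np.median(z[f])); u=rd&(z>.08); print("upright",X[u].mean(0),u.sum())
ye=np.zeros_like(b); ye[170:215,185:235]=((hsv[...,0]>18)&(hsv[...,0]<35)&(hsv[...,1]>150))[170:215,185:235]
print("yel",X[ye].mean(0),ye.sum(),z[ye].max())
E
```

```text
table z -0.00010070160987885144
rig ((574.3905029296875, 18.148056030273438), (148.93106079101562, 317.0423889160156), 4.518116474151611) 0.019843150520161328
blue ((503.79345703125, 216.06460571289062), (450.9848937988281, 249.0855712890625), 78.8697280883789) -0.005584478468076051 1.3385304242629021
bluerim ((503.84576416015625, 215.4110565185547), (449.7070007324219, 249.11105346679688), 78.91930389404297)
grey ((457.61138916015625, -226.66224670410156), (249.7747802734375, 444.3409118652344), 7.111831188201904)
redplate ((579.3359985351562, -30.798927307128906), (62.47066879272461, 138.1173858642578), 4.582314968109131) 0.025474126646333493
upright [ 0.5709715  -0.02781573  0.17541572] 63
yel [0.55429439 0.12098533 0.11317012] 412 1.3385304242629021
```

```bash
cat >> h.py <<'E'
def delta(target,yaw_deg=None):
    """target world mm TCP; yaw of tool y deg -> cm in tool axes + twist"""
    s,R=st(); dl=R.T@(np.array(target)/1000-s["ee_pos"])*100
    cur=np.degrees(np.arctan2(R[1,1],R[0,1]))
    tw=None
    if yaw_deg is not None:
        tw=-((yaw_deg-cur+180)%360-180)
    print("cm",np.round(dl,2),"twist",tw,"cur yaw",round(cur,2))
E
python3 - <<'E'
from h import *
P=arm.camera_params("top"); d=np.load("pics/top0.npy"); im=cv2.imread("pics/top0.png"); X=cloud(P,d)
hsv=cv2.cvtColor(im,cv2.COLOR_BGR2HSV); z=X[...,2]
b=(hsv[...,0]>100)&(hsv[...,0]<130)&(hsv[...,1]>120)&(z<.05)&(z>-.01); b2=np.zeros_like(b); b2[150:260,90:170]=b[150:260,90:170]
def rect(m): return cv2.minAreaRect(X[m][:,:2].astype(np.float32)*1000)
print(rect(b2)); print("rim",rect(b2&(z>.022)))
s,R=st()
W=arm.camera_params("wrist"); o=-W["R"].T@W["t"]
print("cam in tool mm",R.T@(o-s["ee_pos"])*1000,"\noptical axes in tool",(W["R"]@R).round(3),W["camera_matrix"][0])
delta([560,20,330],94.5)
E
```

```text
((534.6112060546875, 372.69866943359375), (131.7103271484375, 249.08648681640625), 78.87146759033203)
rim ((534.6112060546875, 372.69866943359375), (131.7103271484375, 249.08648681640625), 78.87146759033203)
t 1.3 tcp [191.9 621.  219.5] 
R [[-0.9554, 0.2954, -0.0], [0.2954, 0.9554, 0.0], [0.0, 0.0, -1.0]] F [ 0.5 -0.6  0.2] w 94.2
cam in tool mm [  66.34485297   -0.64011987 -164.16818145] 
optical axes in tool [[-0.     1.     0.   ]
 [-0.973 -0.    -0.231]
 [-0.231 -0.     0.973]] [283.30931705   0.         256.67171019]
t 1.3 tcp [191.9 621.  219.5] 
R [[-0.9554, 0.2954, -0.0], [0.2954, 0.9554, 0.0], [0.0, 0.0, -1.0]] F [ 0.5 -0.6  0.2] w 94.2
cm [-52.92 -46.55 -11.06] twist -21.678601569670263 cur yaw 72.82
```

```bash
python3 - <<'E'
from h import *
delta([560,5,260],94.5)
E
python3 -m handwheel '-53.6 -48.0 -4.0 -21.7 1;-53.6 -48.0 -4.0 -21.7 1;-53.6 -48.0 -4.0 -21.7 1;-53.6 -48.0 -4.0 -21.7 1;-53.6 -48.0 -4.0 -21.7 1;-53.6 -48.0 -4.0 -21.7 1;-53.6 -48.0 -4.0 -21.7 1;-53.6 -48.0 -4.0 -21.7 1;-53.6 -48.0 -4.0 -21.7 1;-53.6 -48.0 -4.0 -21.7 1'
python3 - <<'E'
from h import *
delta([560,5,260],94.5)
E
```

```text
t 1.3 tcp [191.9 621.  219.5] 
R [[-0.9554, 0.2954, -0.0], [0.2954, 0.9554, 0.0], [0.0, 0.0, -1.0]] F [ 0.5 -0.6  0.2] w 94.2
cm [-53.36 -47.98  -4.06] twist -21.678601569670263 cur yaw 72.82
time_s: 2.13
ee_pos: [0.4069, 0.2626, 0.243]
tcp_rot: [-0.124, 3.138, 0.001]
contact_force: [0.7, 0.8, -0.2]
grip_width: 0.0939
t 2.13 tcp [406.9 262.6 243. ] 
R [[-0.9969, -0.079, 0.0006], [-0.079, 0.9969, 0.0005], [-0.0007, 0.0005, -1.0]] F [ 0.7  0.8 -0.2] w 93.9
cm [-13.23 -26.89  -1.7 ] twist 0.029525315981516087 cur yaw 94.53
```

```bash

python3 -m handwheel '-13.0 -26.5 -1.7 0 1;-13.0 -26.5 -1.7 0 1;-13.0 -26.5 -1.7 0 1;-13.0 -26.5 -1.7 0 1;-13.0 -26.5 -1.7 0 1;-13.0 -26.5 -1.7 0 1;-13.0 -26.5 -1.7 0 1;-13.0 -26.5 -1.7 0 1;-13.0 -26.5 -1.7 0 1;-13.0 -26.5 -1.7 0 1'
python3 - <<'E'
from h import *
s,R=st()
W=arm.camera_params("wrist"); p,d=arm.read_camera("wrist"); W2=arm.camera_params("wrist")
print("moved",np.abs(W["t"]-W2["t"]).max())
cv2.imwrite("pics/w1.png",p); np.savez("pics/w1.npz",d=d,**W)
for n in ("stud","stop","ring_face","cap","cap_top","bracket","grip","wide_hole","objective_a"):
    r=arm.tip_of("wrist",n); print(n,[(round(q["confidence"],2),np.round(np.array(q["position"])*[512,384],1).tolist()) for q in r[:3]])
E
```

```text
time_s: 2.97
ee_pos: [0.5561, 0.011, 0.2593]
tcp_rot: [0.123, -3.138, -0.002]
contact_force: [-0.4, 0.5, 0.3]
grip_width: 0.0939
t 2.97 tcp [556.1  11.  259.3] 
R [[-0.9969, -0.0785, -0.0009], [-0.0785, 0.9969, 0.0009], [0.0008, 0.001, -1.0]] F [-0.4  0.5  0.3] w 93.9
moved 0.00028408451030270676
stud [(0.64, [240.9, 190.6])]
stop [(0.75, [163.9, 184.4]), (0.17, [259.2, 185.6])]
ring_face [(0.76, [346.0, 198.5])]
cap [(0.6, [350.4, 194.5])]
cap_top [(0.69, [357.5, 189.5])]
bracket [(0.73, [225.8, 185.0]), (0.53, [240.0, 189.2])]
grip [(0.71, [218.8, 203.9])]
wide_hole [(0.75, [256.5, 184.3])]
objective_a [(0.57, [188.4, 222.0])]
```

View pics/w1.png

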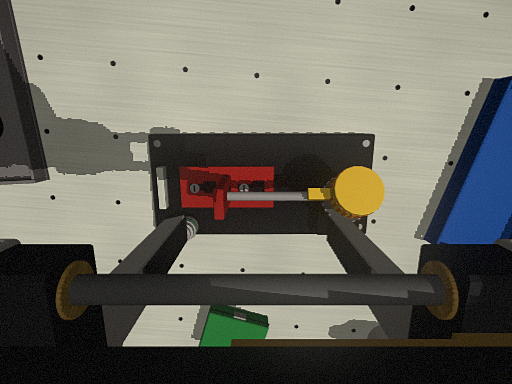

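The wrist view has +y to the right and the robot side at the top. The bracket upright is at (220,198), the near stud at (243,188), the cap top at (357,190), the stop rib at (162,187), and objective_a at (190,228) on the +x side.

```bash
python3 - <<'E'
from h import *
Z=np.load("pics/w1.npz"); P={k:Z[k] for k in ("camera_matrix","R","t")}; d=Z["d"]; im=cv2.imread("pics/w1.png"); X=cloud(P,d)*1000; z=X[...,2]
hsv=cv2.cvtColor(im,cv2.COLOR_BGR2HSV); H,S,V=cv2.split(hsv)
red=((H<8)|(H>172))&(S>140)&(d>0); 
def rect(m): 
    r=cv2.minAreaRect(X[m][:,:2].astype(np.float32)); return r
roi=np.zeros_like(red); roi[155:235,170:285]=1
f=red&roi&(z>21)&(z<32); print("plate",rect(f),np.median(z[f]))
u=red&roi&(z>112); print("upr",rect(u),np.median(z[u]),u.sum())
roi=np.zeros_like(red); roi[125:236,145:378]=1
dk=roi&(V<70)&(z>14)&(z<24); print("deck",rect(dk),np.median(z[dk]))
from scipy import ndimage
dk2=ndimage.binary_opening(dk,iterations=1); print("deck2",rect(dk2))
ye=(H>18)&(H<35)&(S>150)&(z>60)&(z<160); n,l,stt,c=cv2.connectedComponentsWithStats(ye.astype(np.uint8)); 
i=np.argmax(stt[1:,4])+1; m=l==i; 
# rig frame
ang=np.radians(4.5)
pts=X[m]; 
# plane normal top
ax0=np.array([-.423,0,.906]); Rz=np.array([[np.cos(ang),-np.sin(ang),0],[np.sin(ang),np.cos(ang),0],[0,0,1]]); ax=Rz@ax0
h=pts@ax; hist=np.histogram(h,bins=30); print("height along axis",np.c_[hist[0],hist[1][:-1]].round(0).tolist())
for n,px,zz in (("stud",(240.9,190.6),33),("stop",(163.9,184.4),30),("objective",(190,225),68)):
    print(n,onplane({**P,"t":P["t"]},px,zz/1000)*1000)
np.save("pics/capm.npy",m)
E
```

```text
plate ((577.4564208984375, -31.680152893066406), (60.593544006347656, 134.18992614746094), 4.494466304779053) 24.814930405819787
upr ((577.1107177734375, -31.216032028198242), (36.10546112060547, 11.618461608886719), 4.711596488952637) 118.61948420463463 340
deck ((573.009033203125, 17.686248779296875), (148.0070343017578, 319.0555114746094), 4.451509952545166) 18.834226543737003
deck2 ((573.009033203125, 17.686248779296875), (148.0070343017578, 319.0555114746094), 4.451509952545166)
height along axis [[8.0, -166.0], [3.0, -164.0], [1.0, -163.0], [2.0, -162.0], [8.0, -161.0], [8.0, -160.0], [21.0, -159.0], [47.0, -158.0], [119.0, -157.0], [89.0, -156.0], [10.0, -155.0], [9.0, -154.0], [3.0, -153.0], [7.0, -152.0], [9.0, -151.0], [7.0, -150.0], [7.0, -148.0], [3.0, -147.0], [12.0, -146.0], [6.0, -145.0], [8.0, -144.0], [8.0, -143.0], [6.0, -142.0], [11.0, -141.0], [13.0, -140.0], [77.0, -139.0], [605.0, -138.0], [978.0, -137.0], [270.0, -136.0], [11.0, -135.0]]
stud [579.21729462  -9.96669084  33.        ]
stop [ 579.4244049  -119.36438687   30.        ]
objective [623.0469353  -72.74826039  68.        ]
```

```bash

python3 - <<'E'
from h import *
delta([577.1,-31.2,150],94.6)
E
```

```text
t 3.47 tcp [556.5  10.9 259.7] 
R [[-0.9968, -0.0796, 0.0001], [-0.0796, 0.9968, 0.0001], [-0.0001, 0.0001, -1.0]] F [ 0.5  0.  -0.7] w 93.8
cm [-1.72 -4.36 10.97] twist -0.03483261388237224 cur yaw 94.57
```

```bash

python3 -m handwheel '-1.72 -4.36 3 0 1;-1.72 -4.36 7 0 1;-1.72 -4.36 10.97 0 0.5;-1.72 -4.36 10.97 0 0.5;-1.72 -4.36 10.97 0 0.5' 40
python3 - <<'E'
from h import *
delta([577.1,-31.2,104],94.6)
W=arm.camera_params("wrist"); p,d=arm.read_camera("wrist"); cv2.imwrite("pics/w2.png",p)
E
```

```text
time_s: 3.88
ee_pos: [0.575, -0.0314, 0.1478]
tcp_rot: [0.124, -3.133, -0.001]
contact_force: [-0.2, 0.3, 1.1]
grip_width: 0.0776
t 3.88 tcp [575.  -31.4 147.8] 
R [[-0.9969, -0.0788, -0.0062], [-0.0788, 0.9969, 0.0004], [0.0062, 0.0009, -1.0]] F [-0.2  0.3  1.1] w 77.6
cm [-0.24  0.    4.37] twist -0.07980956357732794 cur yaw 94.52
```

View pics/w2.png

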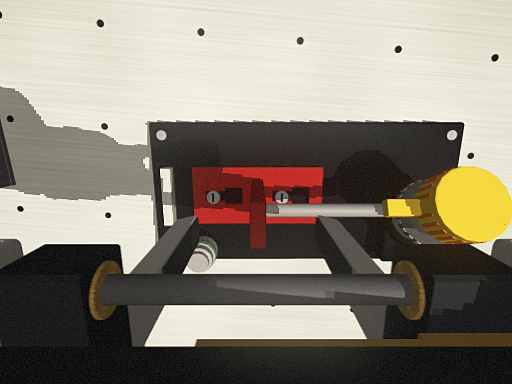

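The upright at (258,215) sits between the open fingers, clear of the objective at (203,252). I'll descend and close.

```bash

python3 -m handwheel '0 0 2 0 0.5;0 0 3.5 0 0.5;0 0 4.6 0 0.5;0 0 4.6 0 0.5;0 0 4.6 0 0.2;0 0 4.6 0 0;0 0 4.6 0 0;0 0 4.6 0 0;0 0 4.6 0 0;0 0 4.6 0 0' 45
python3 - <<'E'
from h import *
delta([577.1,-31.2,104],94.6)
W=arm.camera_params("wrist"); p,d=arm.read_camera("wrist"); cv2.imwrite("pics/w3.png",p)
E
```

```text
time_s: 4.77
ee_pos: [0.5774, -0.0315, 0.1043]
tcp_rot: [-0.124, 3.138, 0.0]
contact_force: [-0.1, -0.3, 4.5]
grip_width: 0.0113
t 4.77 tcp [577.4 -31.5 104.3] 
R [[-0.9969, -0.0789, 0.0006], [-0.0789, 0.9969, 0.0003], [-0.0007, 0.0003, -1.0]] F [-0.1 -0.3  4.5] w 11.3
cm [0.03 0.03 0.03] twist -0.07748606784679168 cur yaw 94.52
```

View pics/w3.png

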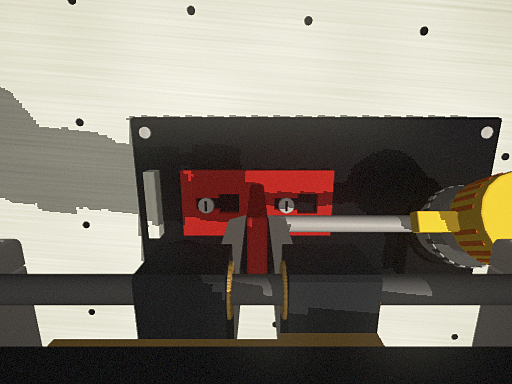

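Gripped at 11.3 mm. Now I'll slide it along tool -y towards the stop.

```bash

python3 -m handwheel '0 -0.3 0 0 0;0 -0.7 0 0 0;0 -1.1 0 0 0;0 -1.5 0 0 0;0 -1.8 0 0 0;0 -2.0 0 0 0;0 -2.0 0 0 0;0 -2.0 0 0 0' 50
python3 - <<'E'
from h import *
s,R=st()
W=arm.camera_params("wrist"); p,d=arm.read_camera("wrist"); cv2.imwrite("pics/w4.png",p[100:300]); print(arm.state()["contact_force"])
cv2.imwrite("pics/w4.png",cv2.resize(p[140:260,120:360],None,fx=3.3,fy=3.3,interpolation=cv2.INTER_CUBIC))
E
```

```text
time_s: 5.48
ee_pos: [0.5792, -0.0509, 0.1043]
tcp_rot: [-0.124, 3.138, 0.002]
contact_force: [-0.4, 4.5, 5.5]
grip_width: 0.0118
t 5.48 tcp [579.2 -50.9 104.3] 
R [[-0.9969, -0.0791, 0.0009], [-0.0791, 0.9969, 0.0014], [-0.001, 0.0013, -1.0]] F [-0.4  4.5  5.5] w 11.8
[-0.86124092  4.74639429  5.13373042]
```

View pics/w4.png

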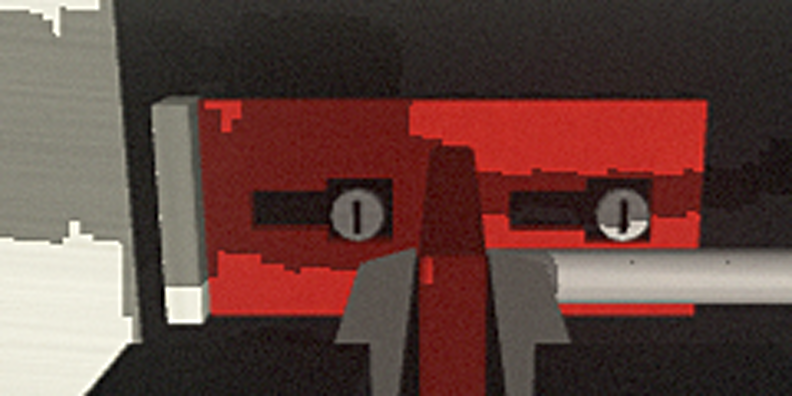

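Both stud heads now sit in the wide holes and the plate is at the rib. A small nudge more, then a check of the force.

```bash

python3 -m handwheel '0 -0.1 0 0 0;0 -0.1 0 0 0;0 -0.1 0 0 0'
python3 -m handwheel '0 0 -0.2 0 0;0 0 -0.5 0 0;0 0 -0.9 0 0;0 0 -0.9 0 0'
python3 - <<'E'
from h import *
s,R=st()
W=arm.camera_params("wrist"); p,d=arm.read_camera("wrist"); 
cv2.imwrite("pics/w5.png",cv2.resize(p[140:300,120:360],None,fx=3.3,fy=3.3,interpolation=cv2.INTER_CUBIC))
E
```

```text
time_s: 5.78
ee_pos: [0.5792, -0.051, 0.1044]
tcp_rot: [-0.125, 3.138, 0.004]
contact_force: [0.1, 5.6, 6.1]
grip_width: 0.0115
time_s: 6.12
ee_pos: [0.5774, -0.0515, 0.1124]
tcp_rot: [0.124, -3.136, -0.003]
contact_force: [-0.6, 6.1, -1.8]
grip_width: 0.0119
t 6.12 tcp [577.4 -51.5 112.4] 
R [[-0.9969, -0.0789, -0.0031], [-0.0789, 0.9969, 0.0018], [0.003, 0.0021, -1.0]] F [-0.6  6.1 -1.8] w 11.9
```

View pics/w5.png

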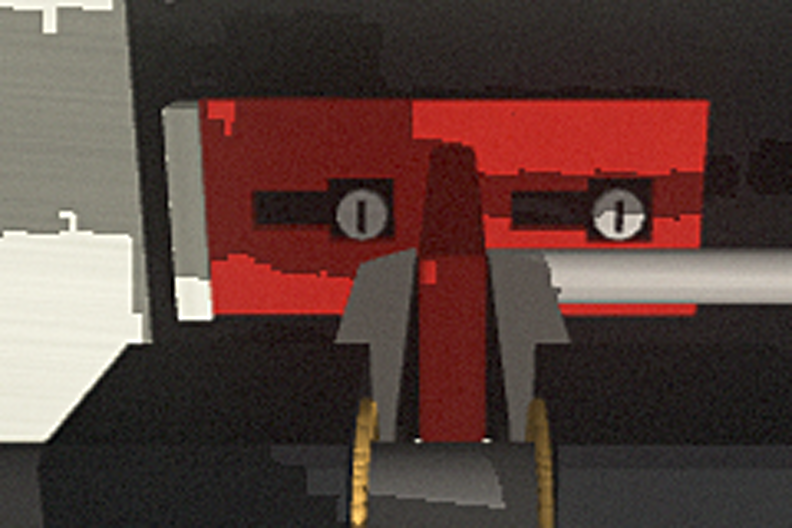

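The heads have come through the holes. Next I'll lift straight up.

```bash

python3 -m handwheel '0 0.05 -0.5 0 0;0 0.05 -1.5 0 0;0 0.05 -3 0 0;0 0.05 -5 0 0;0 0.05 -7.5 0 0;0 0.05 -10 0 0;0 0.05 -12 0 0;0 0.05 -13.5 0 0;0 0.05 -14.5 0 0;0 0.05 -14.5 0 0'
python3 - <<'E'
from h import *
s,R=st()
p,d=arm.read_camera("wrist"); cv2.imwrite("pics/w6.png",p)
p,d=arm.read_camera("scene"); cv2.imwrite("pics/s6.png",cv2.resize(p[120:280,180:460],None,fx=2.8,fy=2.8))
# tray targets: bracket y -> 168.9deg
delta([534.6,372.7,250],168.9)
E
```

```text
time_s: 7.0
ee_pos: [0.5799, -0.0542, 0.2606]
tcp_rot: [-0.121, 3.135, -0.004]
contact_force: [-0.3, 0.7, -3.0]
grip_width: 0.0115
t 7.0 tcp [579.9 -54.2 260.6] 
R [[-0.997, -0.0769, 0.0046], [-0.0769, 0.997, -0.0022], [-0.0044, -0.0025, -1.0]] F [-0.3  0.7 -3. ] w 11.5
t 7.1 tcp [578.4 -53.2 257.8] 
R [[-0.997, -0.0778, -0.0003], [-0.0778, 0.997, -0.0011], [0.0004, -0.0011, -1.0]] F [ 0.5  0.  -3.6] w 11.9
cm [ 1.05 42.8   0.73] twist -74.43520579907232 cur yaw 94.46
```

View pics/s6.png

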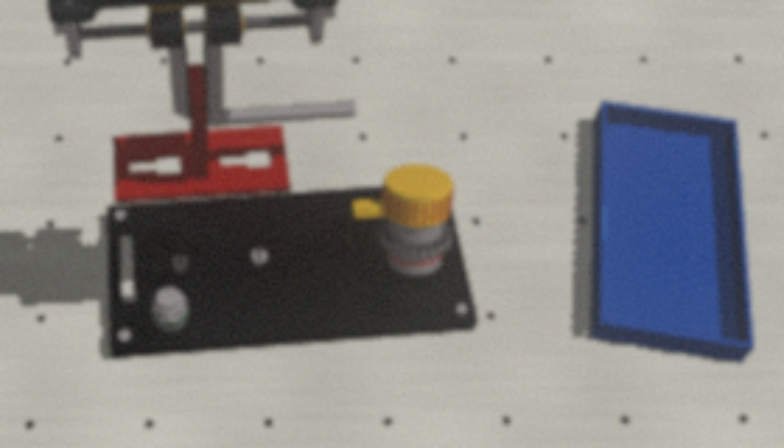

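View pics/w6.png

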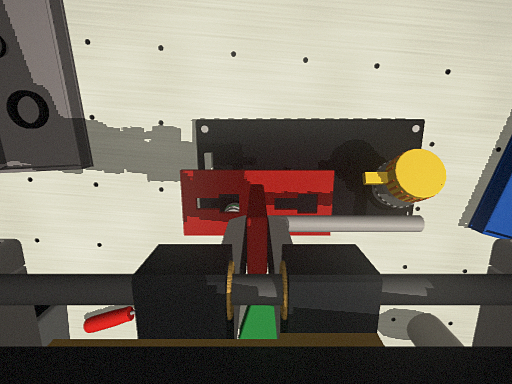

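The bracket is clear of the rig and hangs level. The objective is still standing at (170,305) in the scene crop. Next I'll carry it over the tray, turning about +74°.

```bash

python3 -m handwheel '0 1 0 -1 0;0 3 0 -3 0;0 6 0 -8 0;0 9 0 -14 0;0 12.5 0 -20 0;0.2 16 0 -26 0;0.3 19.5 0 -32 0;0.5 23 0 -38 0;0.6 26 0 -44 0;0.7 29 0 -50 0'
python3 - <<'E'
from h import *
delta([534.6,372.7,220],168.9); print(arm.state()["joint_positions"].round(2))
E
```

```text
time_s: 7.93
ee_pos: [0.5472, 0.2387, 0.2565]
tcp_rot: [1.448, -2.785, -0.001]
contact_force: [-0.4, -0.7, -3.0]
grip_width: 0.0114
t 7.93 tcp [547.2 238.7 256.5] 
R [[-0.5743, -0.8187, -0.0026], [-0.8187, 0.5743, -0.0007], [0.002, 0.0017, -1.0]] F [-0.4 -0.7 -3. ] w 11.4
cm [-10.25   8.72   3.65] twist -23.949438850613546 cur yaw 144.95
[-0.31  0.52 -0.23  1.62  0.13  1.02  1.95]
```

```bash

python3 -m handwheel '-2.5 2.2 0 -6 0;-5 4.3 0 -12 0;-7.5 6.4 0 -18 0;-9.4 8.0 0.5 -23 0;-10.2 8.7 1.5 -24 0;-10.2 8.7 3 -24 0;-10.2 8.7 5 -24 0;-10.2 8.7 6 -24 0;-10.2 8.7 6 -24 0;-10.2 8.7 6 -24 0'
python3 - <<'E'
from h import *
delta([534.6,372.7,89.3],168.9); print(arm.state()["joint_positions"].round(2))
P=arm.camera_params("wrist"); p,d=arm.read_camera("wrist"); cv2.imwrite("pics/w7.png",p); np.savez("pics/w7.npz",d=d,**P)
p,d=arm.read_camera("top"); cv2.imwrite("pics/t7.png",cv2.resize(p[120:280,60:280],None,fx=3,fy=3)); cv2.imwrite("pics/t7raw.png",p); np.save("pics/t7.npy",d)
E
```

```text
time_s: 8.77
ee_pos: [0.5369, 0.3689, 0.1968]
tcp_rot: [1.985, -2.432, 0.0]
contact_force: [0.4, 0.0, -2.9]
grip_width: 0.0118
t 8.77 tcp [536.9 368.9 196.8] 
R [[-0.2001, -0.9798, -0.0019], [-0.9798, 0.2001, -0.0018], [0.0022, 0.0015, -1.0]] F [ 0.4  0.  -2.9] w 11.8
cm [-0.35  0.29 10.75] twist -0.4440365287432826 cur yaw 168.46
[-0.46  0.67 -0.32  1.53  0.24  0.98  2.09]
```

View pics/w7.png

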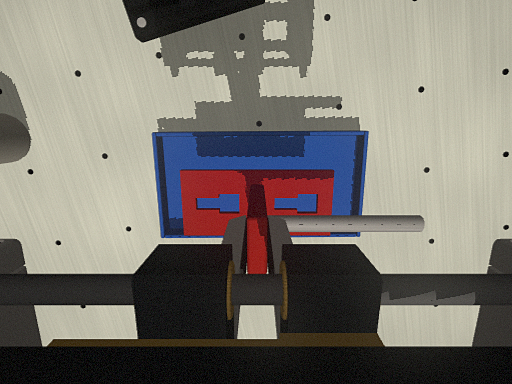

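View pics/t7.png

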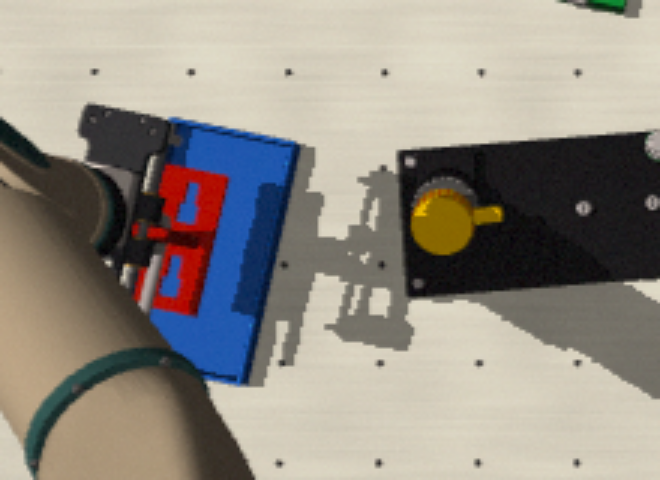

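```bash
python3 - <<'E'
from h import *
Z=np.load("pics/w7.npz"); P={k:Z[k] for k in ("camera_matrix","R","t")}; X=cloud(P,Z["d"])*1000; im=cv2.imread("pics/w7.png")
H,S,V=cv2.split(cv2.cvtColor(im,cv2.COLOR_BGR2HSV)); b=(H>100)&(H<130)&(S>120)&(X[...,2]>23)&(X[...,2]<40)
a=np.radians(-11.1); ex=np.array([np.cos(a),np.sin(a)]); ey=np.array([-np.sin(a),np.cos(a)])
q=X[b][:,:2]-[534.6,372.7]; print("x",(q@ex).min(),(q@ex).max(),"y",(q@ey).min(),(q@ey).max(),np.median(X[b][:,2]))
r=((H<8)|(H>172))&(S>140)&(X[...,2]<130)&(X[...,2]>80); q=X[r][:,:2]-[534.6,372.7]
print("plate x",(q@ex).min(),(q@ex).max(),"y",(q@ey).min(),(q@ey).max(),np.percentile(X[r][:,2],[5,50,95]))
m=r; A=np.c_[X[m][:,:2]-X[m][:,:2].mean(0),np.ones(m.sum())]; print("tilt",np.linalg.lstsq(A,X[m][:,2],rcond=None)[0])
E
```

```text
x -125.64504051478043 123.14061703392345 y -198.68981222956896 64.28385212175318 28.66293583951475
plate x -64.00742733715074 70.33951604803708 y -34.604987447695564 26.127155493333404 [116.21418425 117.36520957 118.46757487]
tilt [-3.03020739e-03 -5.86691563e-03  1.17361442e+02]
```

The plate is level and well inside the tray walls. I'll lower it.

```bash

python3 -m handwheel '-0.2 0.2 1.5 -0.4 0;-0.2 0.2 4 -0.4 0;-0.2 0.2 6.5 -0.4 0;-0.2 0.2 8.5 -0.4 0;-0.2 0.2 9.6 -0.4 0;-0.2 0.2 10.1 -0.4 0;-0.2 0.2 10.3 -0.4 0;-0.2 0.2 10.4 -0.4 0;-0.2 0.2 10.4 -0.4 0;-0.2 0.2 10.4 -0.4 0'
python3 - <<'E'
from h import *
delta([534.6,372.7,89.3],168.9)
E
```

```text
time_s: 9.7
ee_pos: [0.5364, 0.3729, 0.0952]
tcp_rot: [-1.995, 2.424, -0.0]
contact_force: [-0.3, 0.2, -2.9]
grip_width: 0.0114
t 9.7 tcp [536.4 372.9  95.2] 
R [[-0.1923, -0.9813, 0.0018], [-0.9813, 0.1923, 0.0014], [-0.0017, -0.0015, -1.0]] F [-0.3  0.2 -2.9] w 11.4
cm [0.06 0.18 0.59] twist 0.013913435204926827 cur yaw 168.91
```

```bash

python3 -m handwheel '0 0 0.1 0 0;0 0 0.2 0 0;0 0 0.3 0 0;0 0 0.4 0 0;0 0 0.48 0 0;0 0 0.53 0 0;0 0 0.57 0 0;0 0 0.57 0 0'
python3 - <<'E'
from h import *
delta([534.6,372.7,89.3],168.9)
E
```

```text
time_s: 10.37
ee_pos: [0.5357, 0.3723, 0.0894]
tcp_rot: [-1.996, 2.425, -0.0]
contact_force: [-2.3, -2.2, 5.8]
grip_width: 0.0118
t 10.37 tcp [535.7 372.3  89.4] 
R [[-0.1923, -0.9813, 0.0003], [-0.9813, 0.1923, -0.0001], [0.0001, -0.0003, -1.0]] F [-2.3 -2.2  5.8] w 11.8
cm [-0.02  0.12  0.01] twist 0.014647468970792943 cur yaw 168.91
```

Contact with the tray floor. I'll release and rise.

```bash

python3 -m handwheel '0 0 0 0 0.2;0 0 0 0 0.45;0 0 0 0 0.45;0 0 0 0 0.45;0 0 0 0 0.45'
python3 -m handwheel '0 0 -1 0 0.45;0 0 -3 0 0.45;0 0 -6 0 0.45;0 0 -9.5 0 0.45;0 0 -13 0 0.45;0 0 -13.5 0 0.45'
python3 - <<'E'
from h import *
st()
P=arm.camera_params("wrist"); p,d=arm.read_camera("wrist"); cv2.imwrite("pics/w8.png",p); np.savez("pics/w8.npz",d=d,**P)
p,d=arm.read_camera("scene"); cv2.imwrite("pics/s8.png",cv2.resize(p[120:280,180:460],None,fx=2.8,fy=2.8))
delta([550,118,200],94.5)
E
```

```text
time_s: 10.78
ee_pos: [0.5357, 0.3724, 0.0881]
tcp_rot: [-1.997, 2.425, 0.0]
contact_force: [-0.4, -0.6, 0.0]
grip_width: 0.0407
time_s: 11.28
ee_pos: [0.5384, 0.375, 0.2307]
tcp_rot: [-1.989, 2.417, -0.0]
contact_force: [-0.1, 1.0, 0.2]
grip_width: 0.0422
t 11.28 tcp [538.4 375.  230.7] 
R [[-0.1922, -0.9813, 0.009], [-0.9813, 0.1923, 0.0073], [-0.0089, -0.0075, -0.9999]] F [-0.1  1.   0.2] w 42.2
t 11.38 tcp [536.8 373.3 226.1] 
R [[-0.1923, -0.9813, 0.0042], [-0.9813, 0.1923, 0.0031], [-0.0038, -0.0035, -1.0]] F [-0.4 -0.6 -0.6] w 42.6
cm [24.81 -6.2   2.54] twist 74.41105352247024 cur yaw 168.91
```

View pics/w8.png

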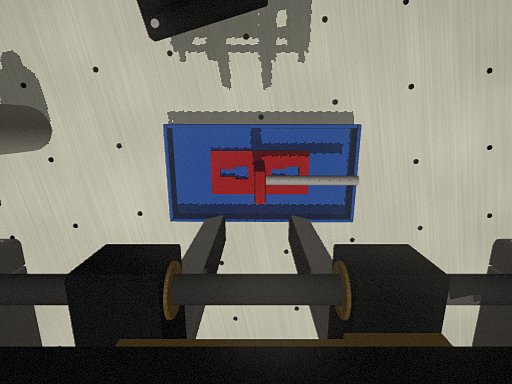

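View pics/s8.png

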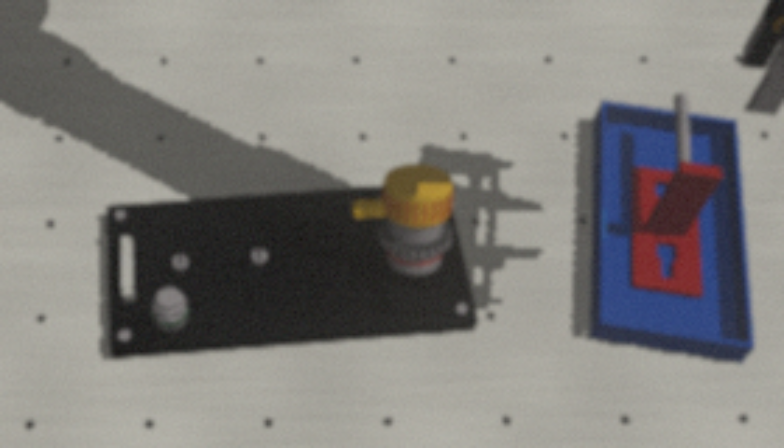

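The bracket stands upright on its plate inside the blue tray, at (260,175) in the wrist view. The objective is still in place. Next is the cap's geometry, from the earlier wrist cloud.

```bash
python3 - <<'E'
from h import *
Z=np.load("pics/w1.npz"); P={k:Z[k] for k in ("camera_matrix","R","t")}; X=cloud(P,Z["d"])*1000; m=np.load("pics/capm.npy")
a=np.radians(4.5); Rz=Rn.from_euler("z",a).as_matrix(); pts=X[m]; h=pts@(Rz@[-.423,0,.906]); top=pts[(h>-139.5)&(h<-135)]
mm=np.zeros(m.shape,np.uint8); 
q=(top-[572.6,22.7,-1.2])@Rz; print("rig frame top pts: mean",q.mean(0),"min",q.min(0),"max",q.max(0),len(q))
print("s along axis", np.median((q-[27.3,105,20])@[-.423,0,.906]))
n=np.linalg.svd(q-q.mean(0))[2][2]; print("normal",n)
E
python3 -m handwheel '2 -0.5 0 7 0.2;4.5 -1.1 0 14 0;7.5 -1.8 0 21 0;10.5 -2.6 0 28 0;14 -3.5 0 35 0;17.5 -4.4 0 42 0;20.5 -5.1 0 49 0;23 -5.7 0 56 0;24.5 -6.1 0 63 0;25 -6.2 0 70 0'
python3 - <<'E'
from h import *
delta([540,126,160],94.5)
E
```

```text
rig frame top pts: mean [-13.80319171 104.50970621 111.49840562] min [-39.76640849  76.1810349   97.60961963] max [ 12.71778205 132.61413599 123.54334331] 1890
s along axis 100.34206485399402
normal [-0.42234779 -0.00484037  0.90642094]
time_s: 12.22
ee_pos: [0.5476, 0.1103, 0.2217]
tcp_rot: [0.226, -3.13, 0.004]
contact_force: [0.5, -0.1, -0.2]
grip_width: 0.0005
t 12.22 tcp [547.6 110.3 221.7] 
R [[-0.9896, -0.1439, -0.003], [-0.1439, 0.9896, -0.003], [0.0034, -0.0026, -1.0]] F [ 0.5 -0.1 -0.2] w 0.5
cm [0.51 1.68 6.17] twist 3.772114734071806 cur yaw 98.27
```

```bash

python3 - <<'E'
from h import *
delta([537,125.5,138],94.5)
E
python3 -m handwheel '0.4 0.8 2 3.8 0;0.8 1.6 4.5 3.8 0;0.8 1.6 6.5 3.8 0;0.8 1.6 8 3.8 0;0.8 1.6 8.3 3.8 0;0.8 1.6 8.3 3.8 0;0.8 1.6 8.3 3.8 0'
python3 - <<'E'
from h import *
delta([537,125.5,136],94.5)
P=arm.camera_params("wrist"); p,d=arm.read_camera("wrist"); cv2.imwrite("pics/w9.png",p); np.savez("pics/w9.npz",d=d,**P)
p,d=arm.read_camera("scene"); cv2.imwrite("pics/s9.png",cv2.resize(p[120:280,180:460],None,fx=2.8,fy=2.8))
E
```

```text
t 12.22 tcp [547.6 110.3 221.7] 
R [[-0.9896, -0.1439, -0.003], [-0.1439, 0.9896, -0.003], [0.0034, -0.0026, -1.0]] F [ 0.5 -0.1 -0.2] w 0.5
cm [0.8  1.68 8.37] twist 3.772114734071806 cur yaw 98.27
time_s: 12.8
ee_pos: [0.538, 0.1294, 0.14]
tcp_rot: [0.14, -3.138, 0.0]
contact_force: [0.2, 0.9, 0.6]
grip_width: 0.0004
t 12.8 tcp [538.  129.4 140. ] 
R [[-0.996, -0.089, -0.0007], [-0.089, 0.996, -0.0003], [0.0007, -0.0003, -1.0]] F [0.2 0.9 0.6] w 0.4
cm [ 0.14 -0.38  0.4 ] twist 0.6074972547918378 cur yaw 95.11
```

View pics/w9.png

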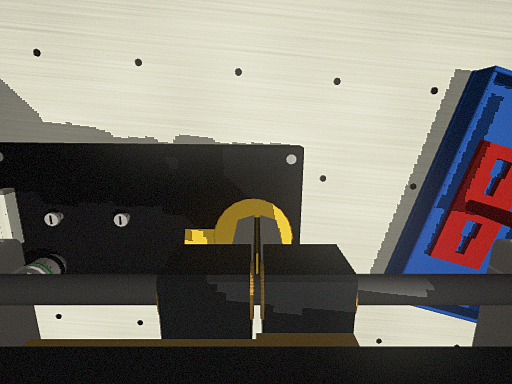

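View pics/s9.png

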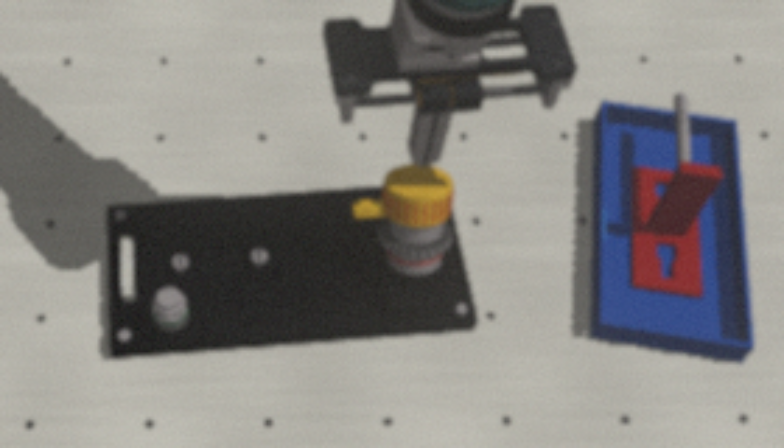

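The fingertips are above the cap's centre, which shows around the finger in the wrist view at (253,222). I'll trim sideways, then approach slowly along the axis.

```bash

python3 -m handwheel '0.1 -0.35 0.2 0.6 0;0.1 -0.35 0.4 0.6 0;0.1 -0.35 0.4 0.6 0;0.1 -0.35 0.4 0.6 0' 30
python3 - <<'E'
from h import *
delta([542,125.9,124.8],94.5)
E
```

```text
time_s: 13.23
ee_pos: [0.5375, 0.1259, 0.1364]
tcp_rot: [-0.124, 3.139, 0.0]
contact_force: [-0.2, -0.2, 0.1]
grip_width: 0.0004
t 13.23 tcp [537.5 125.9 136.4] 
R [[-0.9969, -0.0786, 0.0002], [-0.0786, 0.9969, 0.0001], [-0.0002, 0.0001, -1.0]] F [-0.2 -0.2  0.1] w 0.4
cm [-0.45 -0.04  1.16] twist 0.006623510124626364 cur yaw 94.51
```

```bash

python3 -m handwheel '-0.04 0 0.09 0 0;-0.085 0 0.18 0 0;-0.125 0 0.27 0 0;-0.17 0 0.36 0 0;-0.21 0 0.45 0 0;-0.25 0 0.54 0 0;-0.295 0 0.63 0 0;-0.335 0 0.72 0 0;-0.38 0 0.81 0 0;-0.42 0 0.9 0 0'
python3 -m handwheel '-0.025 0 0.055 0 0;-0.05 0 0.11 0 0;-0.075 0 0.165 0 0;-0.10 0 0.22 0 0;-0.125 0 0.275 0 0;-0.15 0 0.33 0 0;-0.175 0 0.385 0 0;-0.20 0 0.44 0 0'
```

```text
time_s: 14.07
ee_pos: [0.5417, 0.1264, 0.1271]
tcp_rot: [0.124, -3.139, -0.0]
contact_force: [-0.0, 0.6, -0.8]
grip_width: 0.0003
time_s: 14.73
ee_pos: [0.5436, 0.1266, 0.1228]
tcp_rot: [0.124, -3.139, -0.0]
contact_force: [-0.6, 0.3, 1.2]
grip_width: 0.0006
```

```bash

python3 -m handwheel '-0.025 0 0.055 0 0;-0.05 0 0.11 0 0;-0.075 0 0.165 0 0;-0.10 0 0.22 0 0;-0.125 0 0.275 0 0;-0.15 0 0.33 0 0;-0.175 0 0.385 0 0;-0.20 0 0.44 0 0'
python3 - <<'E'
from h import *
p,d=arm.read_camera("wrist"); cv2.imwrite("pics/w10.png",cv2.resize(p[130:350,130:400],None,fx=2.5,fy=2.5))
E
```

```text
time_s: 15.4
ee_pos: [0.5457, 0.1267, 0.1183]
tcp_rot: [-0.124, 3.139, 0.0]
contact_force: [0.8, 0.1, 1.5]
grip_width: 0.0007
```

View pics/w10.png

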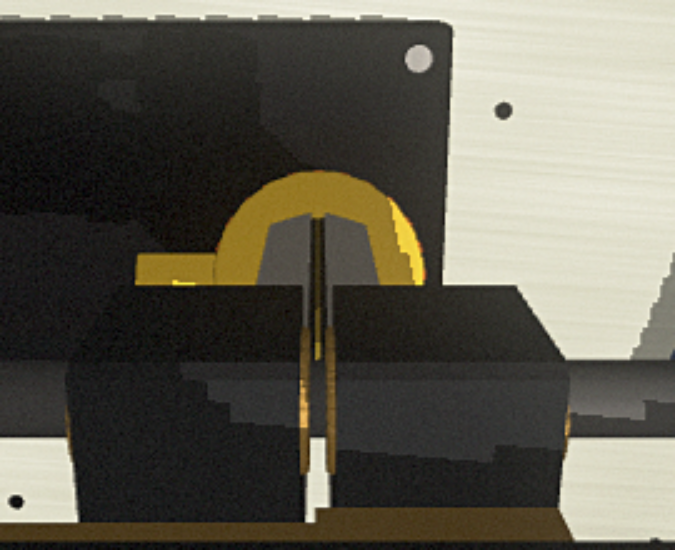

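The fingertips are centred on the cap (318,215) and the force of about 2 N matches the sliding friction. I'll keep going at about 6 mm/s.

```bash

python3 -m handwheel '-0.02 0 0.045 0 0;-0.04 0 0.09 0 0;-0.06 0 0.135 0 0;-0.085 0 0.18 0 0;-0.105 0 0.225 0 0;-0.125 0 0.27 0 0;-0.145 0 0.315 0 0;-0.17 0 0.36 0 0;-0.19 0 0.405 0 0;-0.21 0 0.45 0 0'
python3 -m handwheel '-0.02 0 0.04 0 0;-0.035 0 0.08 0 0;-0.055 0 0.12 0 0;-0.075 0 0.16 0 0;-0.095 0 0.20 0 0'
```

```text
time_s: 16.28
ee_pos: [0.5476, 0.1269, 0.1141]
tcp_rot: [0.124, -3.139, -0.0]
contact_force: [-0.9, -0.1, 5.4]
grip_width: 0.0003
time_s: 16.7
ee_pos: [0.5483, 0.1269, 0.1125]
tcp_rot: [0.124, -3.139, -0.0]
contact_force: [-3.0, 0.2, 9.4]
grip_width: 0.0003
```

```bash

python3 -m handwheel '-0.015 0 0.03 0 0;-0.03 0 0.06 0 0;-0.04 0 0.09 0 0;-0.055 0 0.12 0 0;-0.07 0 0.15 0 0;-0.085 0 0.18 0 0'
```

```text
time_s: 17.2
ee_pos: [0.5492, 0.127, 0.1107]
tcp_rot: [0.124, -3.139, -0.0]
contact_force: [-3.0, -0.9, 8.3]
grip_width: 0.0002
```

```bash

python3 -m handwheel '-0.015 0 0.03 0 0;-0.03 0 0.06 0 0;-0.04 0 0.09 0 0;-0.055 0 0.12 0 0;-0.07 0 0.15 0 0;-0.085 0 0.18 0 0'
```

```text
time_s: 17.7
ee_pos: [0.5503, 0.1271, 0.1084]
tcp_rot: [-0.124, 3.139, 0.0]
contact_force: [0.3, -0.7, 2.9]
grip_width: 0.0002
```

```bash

python3 -m handwheel '-0.015 0 0.03 0 0;-0.03 0 0.06 0 0;-0.04 0 0.09 0 0;-0.055 0 0.12 0 0;-0.07 0 0.15 0 0'
```

```text
time_s: 18.12
ee_pos: [0.5511, 0.1271, 0.1068]
tcp_rot: [0.124, -3.139, -0.0]
contact_force: [-1.7, -0.3, 4.4]
grip_width: 0.0005
```

```bash

python3 -m handwheel '-0.01 0 0.02 0 0;-0.02 0 0.04 0 0;-0.03 0 0.06 0 0;-0.03 0 0.06 0 0'
```

```text
time_s: 18.45
ee_pos: [0.5511, 0.1272, 0.1066]
tcp_rot: [0.124, -3.139, -0.0]
contact_force: [-3.0, -0.3, 6.8]
grip_width: 0.0005
```

The force rises while the position hardly changes, at the predicted home height (TCP z 106.6 against 106.4). That suggests the cap is on its stop. I'll back off and check.

```bash

python3 -m handwheel '0.04 0 -0.1 0 0;0.2 0 -0.5 0 0;0.6 0 -1.5 0 0;1.5 0 -4 0 0;3 0 -7 0 0;4 0 -10 0 0;5 4 -13 0 0;5 7 -14 0 0;5 8 -14 0 0;5 8 -14 0 0'
python3 - <<'E'
from h import *
st()
P=arm.camera_params("wrist"); p,d=arm.read_camera("wrist"); cv2.imwrite("pics/w11.png",p); np.savez("pics/w11.npz",d=d,**P)
p2,d2=arm.read_camera("scene"); cv2.imwrite("pics/s11.png",cv2.resize(p2[120:280,180:460],None,fx=2.8,fy=2.8))
X=cloud(P,d)*1000; H,S,V=cv2.split(cv2.cvtColor(p,cv2.COLOR_BGR2HSV)); z=X[...,2]
ye=(H>18)&(H<35)&(S>150)&(z>50)&(z<160); n,l,stt,c=cv2.connectedComponentsWithStats(ye.astype(np.uint8)); print(stt[1:])
m=l==(np.argmax(stt[1:,4])+1)
Rz=Rn.from_euler("z",4.5,degrees=True).as_matrix(); q=(X[m]-[572.6,22.7,-1.2])@Rz; s=(q-[27.3,105,20])@[-.423,0,.906]
h=np.histogram(s,bins=np.arange(40,110,1)); k=h[0].argmax(); print("peak s",h[1][k],h[0][max(0,k-4):k+5]); t=q[abs(s-h[1][k]-.5)<1.5]; print("mean",t.mean(0),len(t))
dk=(V<70)&(z>10)&(z<26); print("deck z",np.median(z[dk]))
E
```

```text
time_s: 19.28
ee_pos: [0.4947, 0.2074, 0.2478]
tcp_rot: [-0.134, 3.136, 0.005]
contact_force: [0.5, 0.4, 0.1]
grip_width: 0.0007
t 19.28 tcp [494.7 207.4 247.8] 
R [[-0.9964, -0.0852, 0.0025], [-0.0852, 0.9964, 0.0035], [-0.0028, 0.0033, -1.0]] F [0.5 0.4 0.1] w 0.7
[[ 147  209   66   43 1690]]
peak s 79 [  1   2  19 202 691 485  63   4   0]
mean [ -9.14455982 104.80051518  90.97273133] 1378
deck z 18.767985187424188
```

View pics/w11.png

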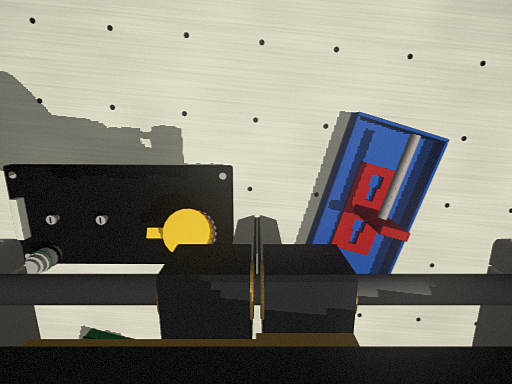

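View pics/s11.png

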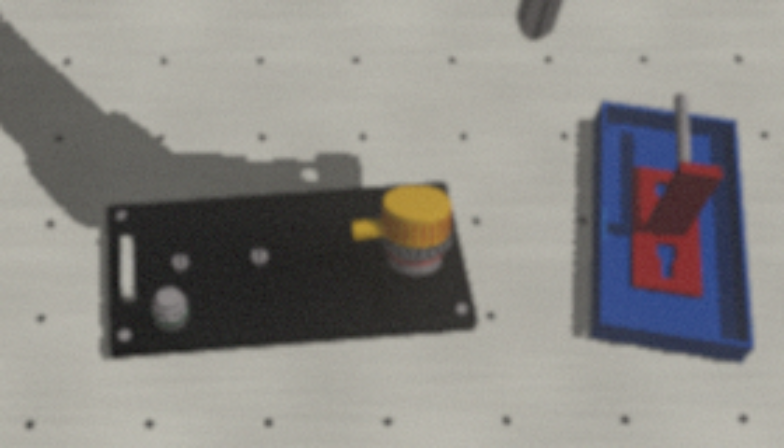

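The cap top is now at 79.8 mm along the axis (home is 80), sitting on the knurled ring, and it stayed there after the tool left. One last numeric check of the bracket's levelness and the bystanders, then hand-in.

```bash

python3 -m handwheel '0 0 0 0 0;0 0 0 0 0;0 0 0 0 0'
python3 - <<'E'
from h import *
P=arm.camera_params("top"); p,d=arm.read_camera("top"); cv2.imwrite("pics/t12.png",cv2.resize(p[100:290,60:430],None,fx=2,fy=2)); X=cloud(P,d)*1000
H,S,V=cv2.split(cv2.cvtColor(p,cv2.COLOR_BGR2HSV)); r=((H<8)|(H>172))&(S>140); r[:150]=0; r[:,180:]=0; z=X[...,2]
m=r&(z<25); A=np.c_[X[m][:,:2]-X[m][:,:2].mean(0),np.ones(m.sum())]; print("plate plane",np.linalg.lstsq(A,z[m],rcond=None)[0],m.sum()); print("top of upright",np.percentile(z[r],98))
o=cv2.imread("pics/top0.png"); 
for n,(a,b,c,e) in {"grey":(180,265,352,405),"objA":(160,178,270,288)}.items():
    print(n,np.mean(cv2.absdiff(o,p)[a:b,c:e]), np.max(cv2.GaussianBlur(cv2.absdiff(o,p),(5,5),0)[a:b,c:e]))
print(arm.state()["time_s"])
E
```

```text
time_s: 19.63
ee_pos: [0.4952, 0.2013, 0.2456]
tcp_rot: [0.12, -3.138, 0.002]
contact_force: [0.7, -0.8, 0.1]
grip_width: 0.0006
plate plane [0. 0. 0.] 0<stdin>:4: RuntimeWarning: Mean of empty slice.
  ret = um.true_divide(
Traceback (most recent call last):
IndexError: index -1 is out of bounds for axis 0 with size 0
```

View pics/t12.png

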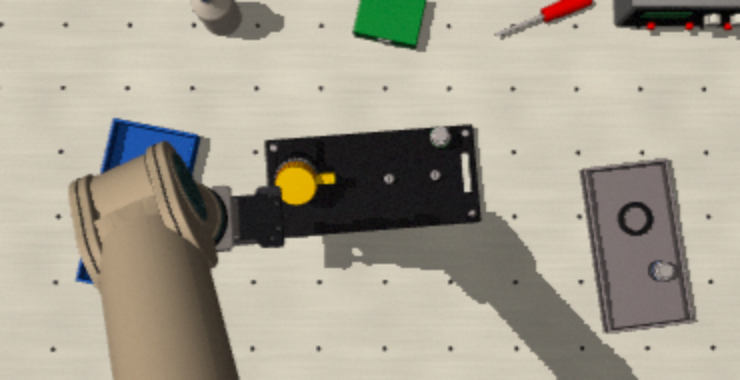

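The arm hides the blue tray from the top camera. The grey tray's parts at (635,218) and (662,270) and objective_a at (440,136) are in their places. I'll check flatness from the wrist cloud taken right after release.

```bash
python3 - <<'E'
from h import *
for f in ("w8","w11"):
    Z=np.load(f"pics/{f}.npz"); P={k:Z[k] for k in ("camera_matrix","R","t")}; X=cloud(P,Z["d"])*1000; p=cv2.imread(f"pics/{f}.png"); z=X[...,2]
    H,S,V=cv2.split(cv2.cvtColor(p,cv2.COLOR_BGR2HSV)); r=((H<8)|(H>172))&(S>140)&(X[...,1]>290)&(X[...,0]<620); m=r&(z<16)&(z>3)
    A=np.c_[X[m][:,:2]-X[m][:,:2].mean(0),np.ones(m.sum())]; print(f,"plane",np.linalg.lstsq(A,z[m],rcond=None)[0].round(4),m.sum(),"top",np.percentile(z[r],97), cv2.minAreaRect(X[m][:,:2].astype(np.float32)))
a=cv2.imread("pics/top0.png"); p,d=arm.read_camera("top"); D=cv2.absdiff(a,p)
print("grey diff",D[185:262,352:405].mean(),"objA diff",D[160,270:288].mean(),D[160:178,270:288].mean())
print(arm.finish_job())
E
```

```text
w8 plane [-1.6000e-03 -1.0000e-04  9.9163e+00] 2873 top 353.01617939569667 ((535.5986328125, 371.7506408691406), (58.81306838989258, 133.28863525390625), 78.95870971679688)
w11 plane [-1.5000e-03 -1.5000e-03  9.8155e+00] 2381 top 104.13938957582488 ((535.4347534179688, 371.062255859375), (60.52149200439453, 133.93560791015625), 78.93840789794922)
grey diff 9.719104794576493 objA diff 15.944444444444445 8.791152263374485
the job is handed in; nothing more can be done
None
```

The red bracket is off the rig and standing upright in the blue tray, and the dust cap is pushed fully home. I handed the job in at about 20 s of the 54 s allowed.

- **Bracket:** I slid it to the stop rib until both stud heads sat in the wide holes, then lifted it straight off. The last wrist-camera clouds show the plate level to within 0.2 % and resting on the tray floor. It lies within about 2 mm of the tray's centre and lines up with it.
- **Dust cap:** I pushed it along its leaning axis at about 5–7 mm/s. The highest force I read was 9.9 N in total (9.4 N upward) at the detent. That is right at your 1 kg mark and far below the 6 kg jolt; force was only read between moves, so a brief peak could be missed. The force dropped after the detent, then rose again with almost no movement at the stop. With the tool away, the cap's top measured about 80 mm along the axis; home is 80 mm.
- **Other objects:** by eye in the last top and wrist pictures, both objectives and the lens ring stand where they were.

Two checks did not settle anything. The final top-camera check of the bracket failed because the arm hid the tray, so I relied on the wrist clouds. Comparing top pictures before and after for the grey tray and objective_a was also inconclusive; it gave average differences of 9 to 10 grey levels, with picture noise and changed shadows in the scene.

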